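Lay out the shoe-care kit on the hall console

TASK

Set out the shoe-care kit on the runner: centre the blue tin on the woven disc between the bowl and the clock and centre the red tin on top of it, then stand the spray bottle halfway between the tins and the clock and the cream jar halfway between the tins and the bowl, all in one straight line. Lay the brush, bristles down, centred along the woven stripe behind the tins, and leave the glasses case and the plant where they are.

Things in the scene. Friction and masses are not known exactly. Their poses are not given: they have to be found in the camera images.
- runner: Pale linen runner flat on the dark top (fixed, surface at z = 0), 500 mm along its y (left-right), 190 mm along its x (pointing away from the robot = behind; from -60 to +130 mm), dark grey band at each end. Woven in dark grey: a disc of 84 mm diameter and behind it a stripe 150 mm long (along y), 54 mm deep. Origin: centre of the disc; the stripe's centre is at x = +95 mm, y = 0.
- bowl: Round white ceramic key bowl, 96 mm across the rim, 36 mm tall, with a brass key in it. Fixed, on the runner 180 mm from the disc's centre, at its left or its right (differs from start to start; the clock stands at the other side), straight in line with disc and clock. Origin: centre of its underside; z up.
- clock: Wooden desk clock with a round white face turned to the robot, 88 mm wide, 34 mm deep, 92 mm tall. Fixed, on the runner 180 mm from the disc's centre, on the side opposite the bowl. Origin: centre of its underside; z up.
- blue_tin: Large blue shoe-polish tin, 64 mm diameter, 24 mm tall, flat top with a silver ring, loose, about 0.12 kg. Origin: centre of its underside; z up.
- red_tin: Small red shoe-polish tin, 50 mm diameter, 20 mm tall, flat top and bottom, loose, about 0.07 kg. Origin: centre of its underside; z up.
- bottle: White cylindrical shoe-spray bottle with a broad green band and a green cap: body 40 mm diameter up to 88 mm, cap 29 mm diameter up to 120 mm; upright, loose, about 0.14 kg. Origin: centre of its underside; z up.
- jar: Amber glass shoe-cream jar with a yellow screw lid: glass 49 mm diameter up to 34 mm, lid 52 mm diameter from 34 to 50 mm; upright, loose, about 0.16 kg. Origin: centre of its underside; z up.
- brush: Shoe brush, bristles down: light wooden back 130 x 44 mm, from 22 to 42 mm above the table, over a dark stiff bristle block 118 x 36 mm; loose, about 0.15 kg. Origin: centre of the underside of the bristles; x along its length, z up.
- case: Brown hard glasses case with a brass seam, 150 x 56 mm, 36 mm tall, loose. Bystander, it may stand between the things to be moved. Origin: centre of its underside; x along its length.
- plant: Small succulent in a terracotta pot, 80 mm wide, about 100 mm tall, loose, behind the left half of the runner. Bystander. Origin: centre of its underside; z up.
There are look-alikes about, which are no part of the job. Of the things that look like the jar, the larger one is meant. Leave any orange look-alike of the bottle alone.

How it is judged (in metres and radians):
At the end, for the whole second after the job is handed in: Blue tin within 15 mm of the disc's centre, red tin flat on it within 10 mm; bottle (clock side) and jar (bowl side) within 16 mm of halfway and of the line; brush bristles down within 15 mm of the stripe's centre each way and 0.2 rad; all upright, released, at rest; case and plant not moved (horizontal distance between blue_tin and runner below 0.015 m and horizontal distance between red_tin and blue_tin below 0.01 m and z of red_tin in the frame of blue_tin between 0.02 and 0.028 m and horizontal distance between bottle and clock below 0.106 m and horizontal distance between each of bottle, jar and runner below 0.106 m and x of bottle in the frame of runner between -0.016 and 0.016 m and horizontal distance between jar and bowl below 0.106 m and x of jar in the frame of runner between -0.016 and 0.016 m and x of brush in the frame of runner between 0.08 and 0.11 m and y of brush in the frame of runner between -0.015 and 0.015 m and angle between the x axis of brush and the y axis of runner, either way round below 0.2 rad and angle between each of blue_tin, red_tin, bottle, jar, brush's own z axis and vertical below 0.08 rad and linear speed of each of blue_tin, red_tin, bottle, jar, brush below 0.02 m/s and height (world z) of each of blue_tin, bottle, jar, brush below 0.006 m); the robot touches nothing.
It fails at once if the glasses case is moved by more than 25 mm (distance of case from where it was at the start of the episode above 0.025 m).
It fails at once if the plant is moved by more than 25 mm (distance of plant from where it was at the start of the episode above 0.025 m).
It also fails if it takes over 125 s, if anything falls off the work surface, if the arm or the gripper's body presses on something with over 40 N, if the wrist force passes 120 N, or if a joint passes its speed limit or range.

ROBOT

A 7-joint arm with a two-finger parallel gripper is mounted at the origin on the work surface. World frame = base frame: x ahead of the robot, y to its left, z up, the work surface at z = 0. Lengths are in mm, angles in rad, forces in N, time in s.
With the tool pointing down it reaches from about 400 to 875 mm from the base axis. Payload 4.4 kg.
Tool frame: the origin (TCP) lies where the fingers leave the gripper's body, on its centre line; the fingertips stand 73 mm ahead of it and the grasp point (between the pads) lies 54 mm ahead of it; z points along the fingers, y is the line along which they close (so a half turn about z gives the same grasp; the last joint's range is limited). The gripper opens to 85 mm and grips with 20 to 120 N. Pads are 22 mm wide; open, the fingers measure 114 mm over their backs; the gripper's body (76 mm by 85 mm) begins 54 mm behind the grasp point. The pads swing forward as they close: fully open they stand 13 mm farther back than shut.
Start: joints at [-0.066, 0.628, 0.038, 1.517, -0.027, 0.996, -0.02], TCP at [650.013, 0.024, 303.913] pointing down, gripper open.
Joint ranges: [-3.06, 3.06], [-0.37, 2.12], [-1.25, 1.32], [0.18, 2.47], [-1.1, 4.24], [0.23, 1.98], [-2.94, 2.94]. Speed limits (rad/s): [2.57, 2.57, 3.14, 3.14, 3.14, 3.14, 3.14].

INTERFACE

Orientations are given as [roll, pitch, yaw] about the fixed x, y, z axes, in that order (R = Rz(yaw) Ry(pitch) Rx(roll)).
In Python, from cell import ctrl gives the robot as it stands.
- The arm moves only by the tool send_rows, never from a script. Its argument "rows" is a list that holds one entry, the list of rows, each a list of 6 numbers: the shift along the tool's x, y, z in cm, then the turn, a rotation vector about the tool's x, y, z in rad. In form: [[[tx, ty, tz, wx, wy, wz], ...]]. A call has 1 to 10 rows; each row is the pose to reach, as a shift and turn from the pose commanded when the call began, along the tool's axes at that moment; what a row does not reach only later rows make up. A row lasts 1/10 s, in which the tool goes at most 50 mm and 8.59 degrees, less where a joint would pass 70% of its speed; a pose out of reach is approached as far as the arm can. A call with a gripper value outside its range is refused whole. "grip" is the closure in counts, from 0 (fully open) to 255 (shut), set as the call begins (left out, the last holds). The fingers move at their own pace and stop on an object; the grip force is fixed at half the most. Time passes only in rows, so rows that repeat a pose let the fingers close. It gives the time, the measured TCP pose, the force, the opening and the grip force at its end, in the units of the state.
- ctrl.read_state(): the state, without advancing time (a new reading comes with each control period).
- ctrl.get_image(name): name is "scene" or "side" or "wrist"; returns a dict with "pixels" (384x512x3 uint8, red, green, blue), "fx", "fy", "cx", "cy" (pixels), "extrinsics" (4x4, takes a point from camera to world coordinates); the wrist camera has in their place "mount" (4x4, takes a point from camera to tool coordinates, whose origin is the TCP and whose axes are the flange's). Camera axes: x right, y up, looking along -z (the intrinsics and any distortion apply to the point x, -y, -z); pixel columns grow to the right and rows downward; lengths in mm; the calibration is good to about 2 mm. A picture is of the moment at which its call begins: read the wrist's pose just before it. There is no depth.
- ctrl.finish_job(): hands the job in; it is judged then, once.
The state is a dict: "clock": time; "qpos": joint angles; "qd": joint speeds; "tau": joint torques, N m; "eef_pos": TCP position; "tool_rot": TCP orientation; "force": force on the tool from outside, world axes, zero at the start; "torque": the same for the moment, N m; "width": finger opening in mm; "gripper_force": force on a finger pad.
Only numpy, scipy, OpenCV 4.12 (cv2) and the standard library are available. Lean on these libraries where they do the work, as an engineer would, in place of code of your own. Each camera call takes 0.05 s, during which the arm holds its last target. There are 200 camera calls.

## Working session

There is one attempt and no reset: what is moved stays moved. The work goes in short steps, Python scripts to look and compute and a tool call to move; the robot and the scene stay as the last step left them, time stands still between calls to the robot, and variables do not carry over. Pictures are saved under pics/ and viewed, at most 14 in all, crops included, and the job is handed in when it is done.

Besides the shell and the picture viewer there is one more tool, called after "Request:" by a JSON object that holds its "api" and its "payload". send_rows: Moves the arm, as the interface text tells. Its arguments: {"type":"object","properties":{"rows":{"type":"array","items":{"type":"array","items":{"type":"array","items":{"type":"number"}}}},"grip":{"type":"number"}},"required":["rows"]}

```bash
ls; mkdir -p pics
cat > h.py <<'E'
import numpy as np,cv2
from cell import ctrl
from scipy.spatial.transform import Rotation as R
def state(): return ctrl.read_state()
def grab(n):
    s=ctrl.read_state(); im=ctrl.get_image(n)
    if 'extrinsics' in im: T=np.array(im['extrinsics'])
    else:
        W=np.eye(4); W[:3,:3]=R.from_euler('xyz',s['tool_rot']).as_matrix(); W[:3,3]=s['eef_pos']
        T=W@np.array(im['mount'])
    im['T']=T; return im
def ray(im,u,v,z):
    d=np.array([(u-im['cx'])/im['fx'],-(v-im['cy'])/im['fy'],-1.])
    d=im['T'][:3,:3]@d; o=im['T'][:3,3]
    return (o+d*(z-o[2])/d[2])
def proj(im,p):
    q=np.linalg.inv(im['T'])@np.append(p,1.)
    return im['cx']+im['fx']*q[0]/-q[2], im['cy']-im['fy']*q[1]/-q[2]
def save(im,n): cv2.imwrite('pics/'+n,cv2.cvtColor(np.array(im['pixels']),cv2.COLOR_RGB2BGR))
E
python3 - <<'E'
from h import *
for n in('scene','side','wrist'):
    im=grab(n); save(im,n+'0.png'); print(n,[k for k in im],im['T'].round(2).tolist(),im['fx'],im['cx'],im['cy'])
a=[cv2.imread(f'pics/{n}0.png') for n in('scene','side')]
print(state())
E
```

```text
pics
scene ['pixels', 'fx', 'fy', 'cx', 'cy', 'extrinsics', 'T'] [[-0.15, -0.75, 0.65, 1381.07], [0.99, -0.12, 0.09, 69.55], [0.01, 0.65, 0.76, 1024.98], [0.0, 0.0, 0.0, 1.0]] 395.49762289745826 251.7164547189061 186.9096658471979
side ['pixels', 'fx', 'fy', 'cx', 'cy', 'extrinsics', 'T'] [[-0.91, 0.26, -0.31, 245.69], [-0.41, -0.62, 0.67, 647.14], [-0.02, 0.74, 0.67, 720.23], [0.0, 0.0, 0.0, 1.0]] 387.0745103336879 258.2626941651794 193.02057524300386
wrist ['pixels', 'fx', 'fy', 'cx', 'cy', 'mount', 'T'] [[1.0, -0.0, 0.0, 649.82], [0.0, 0.95, 0.31, 79.17], [-0.0, -0.31, 0.95, 372.28], [0.0, 0.0, 0.0, 1.0]] 316.190149978882 256.0664517888058 197.6662444713855
{'clock': 0.15, 'qpos': array([-0.06574312,  0.6291488 ,  0.0384503 ,  1.51810038, -0.02699386,
        0.99629727, -0.02001599]), 'qd': array([ 0.00151376, -0.00192218,  0.00081201, -0.00335096,  0.00011729,
       -0.00179572,  0.00233735]), 'tau': array([ 2.19518879e-03, -5.63800478e+01,  1.22790758e+00, -1.93650573e+01,
        1.11919764e-02,  7.40401709e-03, -1.44664841e-05]), 'eef_pos': array([ 6.49649389e+02, -5.30015724e-03,  3.03202619e+02]), 'tool_rot': array([-3.14015679e+00,  1.29436374e-05,  1.57072612e+00]), 'force': array([-0.00870108,  0.582595  , -0.30423311]), 'torque': array([ 0.04013135, -0.00117477,  0.01154912]), 'gripper_force': 0.0, 'width': 85.26800157491985}
```

View pics/scene0.png

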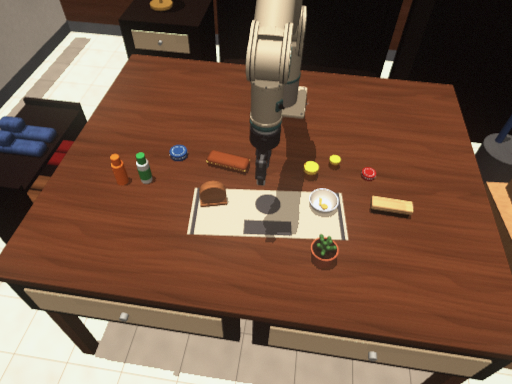

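View pics/side0.png

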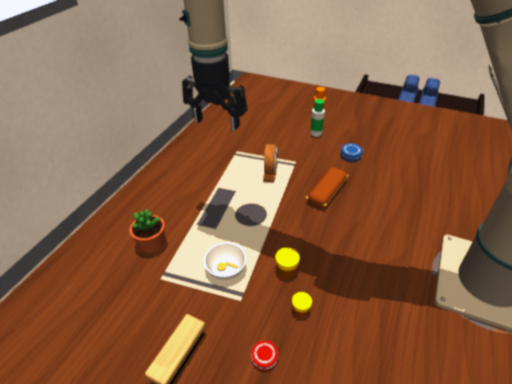

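View pics/wrist0.png

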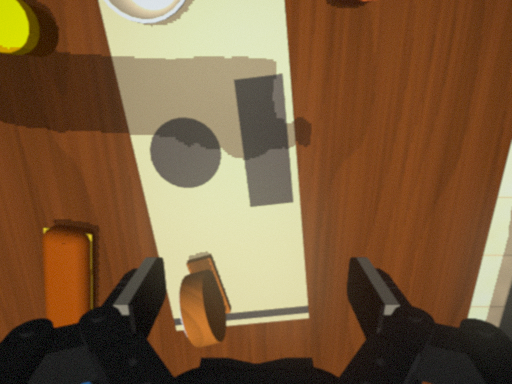

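The scene view shows the clock at (213,193) and the bowl at (323,202). The spray bottle is at (144,168), next to its orange look-alike at (119,170). The blue tin is at (178,153), the case at (228,161), the large jar at (311,168) with a smaller one at (335,160), the red tin at (369,174), the brush at (392,206) and the plant at (325,248). The side view agrees: jar (287,260), small jar (301,302), red tin (264,354). The wrist view shows the disc at (186,152) and the stripe at (264,140).

```bash
cat >> h.py <<'E'
def load(n,im): return im
def blobs(im,lo,hi,roi=None,amin=15):
    h=cv2.cvtColor(np.ascontiguousarray(im['pixels']),cv2.COLOR_RGB2HSV); m=cv2.inRange(h,np.array(lo),np.array(hi))
    if roi: k=np.zeros_like(m); k[roi[1]:roi[3],roi[0]:roi[2]]=255; m&=k
    n,l,s,c=cv2.connectedComponentsWithStats(m)
    return [(int(s[i,4]),c[i].round(1),s[i,:4].tolist(),l==i) for i in range(1,n) if s[i,4]>=amin]
E
python3 - <<'E'
from h import *
S=grab('scene');D=grab('side');W=grab('wrist')
def show(t,im,lo,hi,roi,z,amin=15):
    for a,c,b,m in blobs(im,lo,hi,roi,amin):
        cen=(b[0]+(b[2]-1)/2,b[1]+(b[3]-1)/2)
        p=ray(im,*c,z); print(t,a,c,b,p[:2].round(0))
show('jar S',S,(22,150,120),(35,255,255),(295,145,350,185),50)
show('jar D',D,(22,180,120),(35,255,255),(265,240,330,320),50)
show('blue S',S,(100,120,60),(125,255,255),(160,140,195,165),22)
show('blue D',D,(100,120,60),(125,255,255),(335,135,370,165),22)
show('red S',S,(0,200,120),(4,255,255),(355,160,385,185),18)
show('red D',D,(0,200,120),(4,255,255),(240,330,290,375),18)
show('cap S',S,(45,120,50),(75,255,255),(130,145,160,165),110)
show('cap D',D,(45,120,50),(75,255,255),(305,90,335,112),110)
show('band S',S,(45,120,50),(80,255,255),(130,165,160,190),45)
show('band D',D,(45,120,50),(80,255,255),(305,110,335,142),45)
show('brushS',S,(15,60,150),(30,200,255),(365,190,420,220),42,60)
show('brushD',D,(15,60,150),(30,200,255),(140,300,210,384),42,60)
show('case S',S,(2,150,60),(12,255,255),(200,145,255,175),36)
show('case D',D,(2,150,60),(12,255,255),(300,160,355,210),30)
show('plantS',S,(0,100,60),(12,255,255),(305,235,345,270),50,40)
show('dark S',S,(0,0,30),(179,90,100),(240,190,300,240),0,60)
show('dark D',D,(0,0,30),(179,110,100),(195,185,275,235),0,60)
show('dark W',W,(0,0,30),(179,90,110),(140,60,310,215),0,200)
E
```

```text
jar S 82 [334.7 158.8] [329, 155, 12, 9] [368. 222.]
jar S 141 [311.2 166.5] [304, 161, 15, 12] [419. 143.]
jar D 444 [286.9 257.8] [275, 247, 25, 23] [414. 146.]
jar D 329 [301.6 300.9] [292, 291, 21, 20] [350. 234.]
blue S 55 [177.8 149.9] [173, 145, 10, 9] [ 387. -339.]
blue S 49 [178.3 153.2] [170, 146, 17, 12] [ 403. -333.]
blue D 204 [351.4 151.7] [342, 144, 20, 17] [ 387. -327.]
red S 27 [368.9 171.9] [366, 170, 7, 5] [380. 347.]
red D 179 [264.4 354.6] [251, 341, 27, 26] [380. 348.]
red D 166 [264.2 352.6] [257, 346, 15, 14] [382. 345.]
cap S 89 [140.4 157.5] [136, 152, 10, 12] [ 529. -413.]
cap D 87 [318.6 104.4] [315, 99, 9, 12] [ 523. -408.]
band S 85 [144.9 174.6] [139, 169, 12, 11] [ 544. -406.]
band D 118 [316.6 124.7] [311, 118, 12, 13] [ 520. -395.]
brushS 462 [392.1 203.7] [372, 196, 42, 17] [533. 408.]
brushD 1708 [174.3 349.3] [145, 314, 60, 70] [529. 415.]
case S 1585 [226.8 159.2] [200, 145, 55, 30] [ 418. -152.]
case D 2602 [326.6 184.3] [300, 160, 55, 50] [ 410. -144.]
plantS 937 [324.  256.3] [305, 238, 40, 32] [768. 198.]
dark S 139 [273.6 205.3] [266, 196, 14, 18] [568.  34.]
dark S 327 [276.5 227.1] [263, 221, 28, 14] [654.  53.]
dark D 668 [215.9 208.9] [199, 189, 35, 39] [658.  31.]
dark D 484 [250.  214.8] [235, 205, 30, 21] [565.  15.]
dark W 3118 [258.7 116.7] [234, 75, 54, 86] [653.  55.]
dark W 1800 [180.2 139.2] [151, 118, 68, 63] [561.  30.]
```

Run:
```python
from h import *
S=grab('scene');D=grab('side')
W=grab('wrist')
h=cv2.cvtColor(W['pixels'],cv2.COLOR_RGB2HSV)
for q in [(186,152),(235,79),(283,74),(293,202),(249,207)]: print('W',q,ray(W,*q,0)[:2].round(1))
for im,q in [(S,(268,204)),(D,(251,214.5))]: print(q,ray(im,*q,0)[:2].round(1))
for q in [(243.5,221),(291,222),(292,234.5),(243.5,233.5)]: print('S',q,ray(S,*q,0)[:2].round(1))
# bowl rim
for im,roi in((S,(300,180,350,220)),(D,(195,235,255,290))):
    for a,c,b,m in blobs(im,(0,0,200),(179,25,255),roi,60): print(a,c,b,ray(im,b[0]+b[2]/2-.5,b[1]+b[3]/2-.5,36)[:2].round(1))
# brush long axis
for im,roi,z in((S,(365,190,420,220),42),(D,(140,300,210,384),42)):
    g=blobs(im,(15,60,150),(30,200,255),roi,60)
    for a,c,b,m in g:
        ys,xs=np.nonzero(m); P=np.array([ray(im,x,y,z)[:2] for x,y in zip(xs,ys)],np.float32)
        print(cv2.minAreaRect(P))
```

```text
W (186, 152) [567.2  14.4]
W (235, 79) [626.9  95.5]
W (283, 74) [679.9 100.6]
W (293, 202) [696.3 -48.2]
W (249, 207) [641.4 -54.8]
(268, 204) [565.6  14.7]
(251, 214.5) [563.2  13.3]
S (243.5, 221) [647.  -53.9]
S (291, 222) [626.4  96.3]
S (292, 234.5) [673.7 103.5]
S (243.5, 233.5) [694.3 -46. ]
234 [323.1 202. ] [309, 190, 30, 21] [548.8 191.6]
597 [224.8 261.3] [203, 242, 44, 35] [543.2 193.4]
((532.78662109375, 408.65673828125), (127.71338653564453, 47.00465393066406), 88.40278625488281)
((528.678955078125, 409.70831298828125), (130.9510498046875, 45.036434173583984), 87.55973815917969)
```

Request:
{"api": "send_rows", "payload": {"rows": [[[-2,-1.5,0.6,0,0,0],[-5.5,-4.2,1.7,0,0,0],[-9.3,-7.2,3,0,0,0],[-13.1,-10.1,4.1,0,0,0],[-17,-13.1,5.3,0,0,0],[-20.8,-16.1,6.5,0,0,0],[-24.6,-19,7.7,0,0,0],[-28.3,-21.9,8.8,0,0,0],[-31.5,-24.4,9.8,0,0,0],[-33.2,-25.7,10.4,0,0,0]]], "grip": 0}}

```text
clock: 1.45
eef_pos: [389.8, -335.2, 199.4]
tool_rot: [-3.14, 0.001, 1.566]
force: [0.6, 0.6, 0.7]
width: 85.5
gripper_force: 0.0
```

Request:
{"api": "send_rows", "payload": {"rows": [[[0,0,0,0,0,0],[0,0,0,0,0,0]]]}}

```text
clock: 1.65
eef_pos: [393.2, -332.0, 200.0]
tool_rot: [3.141, -0.0, 1.57]
force: [0.7, 0.9, 0.0]
width: 85.4
gripper_force: 0.0
```

Run:
```python
from h import *
W=grab('wrist'); save(W,'w1.png'); s=state(); print(s['clock'],s['eef_pos'].round(1),s['tool_rot'].round(3),s['qpos'].round(2))
for a,c,b,m in blobs(W,(100,120,50),(125,255,255),None,150): print(a,c,b,ray(W,b[0]+b[2]/2-.5,b[1]+b[3]/2-.5,24)[:2].round(1))
```

```text
1.7 [ 394.  -331.3  200.1] [ 3.141 -0.     1.572] [ 0.65  0.59 -0.    1.99  0.    0.56  0.65]
1739 [251.9 200.2] [214, 166, 76, 73] [ 389.8 -336.5]
1677 [251.8 203.8] [229, 182, 47, 45] [ 390.3 -338.2]
```

View pics/w1.png

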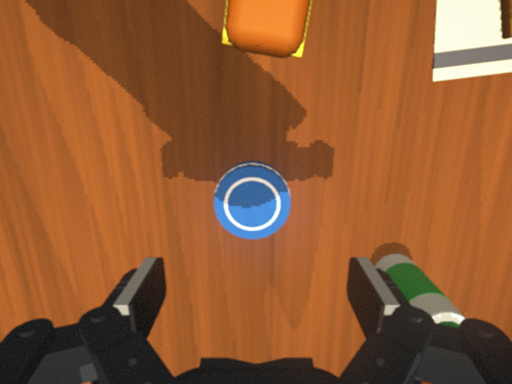

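The blue tin sits at pixel (252,202), between the open fingers, and the bottle shows at (425,290).

Request:
{"api": "send_rows", "payload": {"rows": [[[-0.6,-0.3,2,0,0,0],[-0.6,-0.3,6,0,0,0],[-0.6,-0.3,9.5,0,0,0],[-0.6,-0.3,11.8,0,0,0],[-0.6,-0.3,12.8,0,0,0],[-0.6,-0.3,12.8,0,0,0]]]}}

```text
clock: 2.3
eef_pos: [390.7, -336.6, 71.1]
tool_rot: [-3.141, -0.002, 1.573]
force: [-0.4, 0.2, 0.7]
width: 85.3
gripper_force: 0.0
```

Request:
{"api": "send_rows", "payload": {"rows": [[[0,0,0,0,0,0],[0,0,0,0,0,0],[0,0,0,0,0,0],[0,0,0,0,0,0],[0,0,0,0,0,0]]], "grip": 255}}

```text
clock: 2.8
eef_pos: [390.9, -338.2, 73.7]
tool_rot: [3.139, 0.001, 1.571]
force: [-0.4, 1.7, 6.1]
width: 62.0
gripper_force: 65.3
```

Request:
{"api": "send_rows", "payload": {"rows": [[[0,0,0,0,0,0],[0,0,-1,0,0,0],[0,0,-3,0,0,0],[0,0,-5,0,0,0]]]}}

```text
clock: 3.2
eef_pos: [389.9, -338.0, 123.3]
tool_rot: [3.141, 0.0, 1.571]
force: [-0.4, 0.5, -1.9]
width: 61.8
gripper_force: 65.7
```

Request:
{"api": "send_rows", "payload": {"rows": [[[1,0.5,-1.5,0,0,0],[3.5,1.7,-3,0,0,0],[7,3.5,-3.5,0,0,0],[11,5.5,-3.5,0,0,0],[15,7.5,-3.5,0,0,0],[19,9.5,-3.5,0,0,0],[23,11.5,-3.5,0,0,0],[27,13.5,-3.5,0,0,0],[31,15.5,-3,0,0,0],[34,17,-2,0,0,0]]]}}

```text
clock: 4.2
eef_pos: [561.5, 6.8, 143.2]
tool_rot: [3.139, -0.002, 1.574]
force: [-0.2, 0.1, -0.4]
width: 62.1
gripper_force: 65.7
```

Request:
{"api": "send_rows", "payload": {"rows": [[[1.0,0.5,0,0,0,0],[1.2,0.65,1.5,0,0,0],[1.2,0.65,4,0,0,0],[1.2,0.65,5.7,0,0,0],[1.2,0.65,6.4,0,0,0],[1.2,0.65,6.6,0,0,0],[1.2,0.65,6.6,0,0,0],[1.2,0.65,6.6,0,0,0]]]}}

```text
clock: 5.0
eef_pos: [567.0, 13.6, 76.7]
tool_rot: [3.14, 0.0, 1.57]
force: [0.2, 0.6, -1.1]
width: 61.9
gripper_force: 65.8
```

Request:
{"api": "send_rows", "payload": {"rows": [[[0,0,0.2,0,0,0],[0,0,0.27,0,0,0],[0,0,0.27,0,0,0]]]}}

```text
clock: 5.3
eef_pos: [566.8, 14.1, 73.8]
tool_rot: [3.141, -0.0, 1.571]
force: [-1.3, 1.0, 2.9]
width: 61.9
gripper_force: 66.2
```

Request:
{"api": "send_rows", "payload": {"rows": [[[0,0,0,0,0,0],[0,0,0,0,0,0],[0,0,0,0,0,0],[0,0,-0.5,0,0,0],[0,0,-2,0,0,0],[0,0,-6,0,0,0],[0,0,-11,0,0,0],[0,0,-15,0,0,0],[0,0,-15,0,0,0]]], "grip": 0}}

```text
clock: 6.2
eef_pos: [569.8, 13.9, 230.1]
tool_rot: [3.129, -0.001, 1.57]
force: [1.0, -0.1, -0.0]
width: 85.4
gripper_force: 0.0
```

Run:
```python
from h import *
W=grab('wrist'); save(W,'w2.png'); s=state(); print(s['clock'],s['eef_pos'].round(1))
for a,c,b,m in blobs(W,(100,120,50),(125,255,255),None,150): print(a,c,b,ray(W,b[0]+b[2]/2-.5,b[1]+b[3]/2-.5,24)[:2].round(1))
```

```text
6.25 [568.3  14.  227.3]
342 [242.6 162.9] [218, 153, 58, 29] [564.2  32. ]
1154 [250.3 187. ] [230, 167, 42, 40] [567.6  14. ]
702 [252.  201.1] [216, 175, 69, 44] [567.1   4.5]
```

View pics/w2.png

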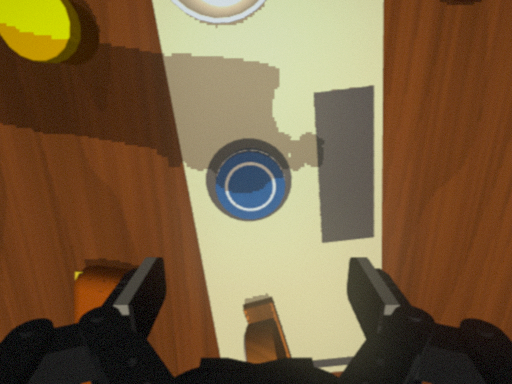

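The blue tin, at (250,187), is concentric with the dark disc. Next is the red tin.

Request:
{"api": "send_rows", "payload": {"rows": [[[1.5,-0.8,0,0,0,0],[5,-2.8,0.3,0,0,0],[9,-5,0.6,0,0,0],[13.2,-7.3,1,0,0,0],[17.4,-9.7,1.2,0,0,0],[21.6,-12,1.5,0,0,0],[25.8,-14.3,1.8,0,0,0],[29.5,-16.4,2,0,0,0],[32.2,-17.9,2.3,0,0,0],[33.3,-18.5,2.3,0,0,0]]]}}

```text
clock: 7.25
eef_pos: [376.9, 350.1, 198.4]
tool_rot: [-3.137, 0.001, 1.577]
force: [0.3, -0.9, -0.5]
width: 85.6
gripper_force: 0.0
```

Request:
{"api": "send_rows", "payload": {"rows": [[[0,0,0,0,0,0],[0,0,0,0,0,0],[0,0,0,0,0,0]]]}}

```text
clock: 7.55
eef_pos: [382.5, 345.0, 200.1]
tool_rot: [3.141, 0.001, 1.568]
force: [-0.3, -0.4, 0.8]
width: 85.5
gripper_force: 0.0
```

Run:
```python
from h import *
W=grab('wrist'); s=state(); print(s['clock'],s['eef_pos'].round(1),s['tool_rot'])
for a,c,b,m in blobs(W,(0,190,80),(4,255,255),(140,100,360,260),150)+blobs(W,(175,190,80),(179,255,255),(140,100,360,260),100): print(a,c,b,ray(W,b[0]+b[2]/2-.5,b[1]+b[3]/2-.5,20)[:2].round(1))
```

```text
7.6 [382.6 345.2 200.2] [3.14129492e+00 9.50790448e-04 1.56746375e+00]
869 [254.1 189.2] [225, 164, 60, 56] [381.5 348. ]
892 [254.4 192.8] [237, 176, 36, 35] [381.5 346.7]
```

Request:
{"api": "send_rows", "payload": {"rows": [[[0,0,2,0,0,0],[0,0,6,0,0,0],[0,0,9.5,0,0,0],[0,0,11.8,0,0,0],[0,0,12.5,0,0,0],[0,0,12.5,0,0,0],[0,0,12.5,0,0,0]]]}}

```text
clock: 8.3
eef_pos: [382.4, 346.9, 76.2]
tool_rot: [3.14, -0.001, 1.57]
force: [0.9, 0.6, 0.5]
width: 85.1
gripper_force: 0.0
```

Request:
{"api": "send_rows", "payload": {"rows": [[[0,0,0,0,0,0],[0,0,0,0,0,0],[0,0,0,0,0,0],[0,0,0,0,0,0],[0,0,0,0,0,0],[0,0,0,0,0,0]]], "grip": 255}}

```text
clock: 8.9
eef_pos: [381.9, 347.4, 76.6]
tool_rot: [3.14, -0.001, 1.571]
force: [-2.3, -0.4, 9.8]
width: 47.5
gripper_force: 60.3
```

Request:
{"api": "send_rows", "payload": {"rows": [[[0,0,0,0,0,0],[0,0,-1,0,0,0],[0,0,-3,0,0,0],[0,0,-6,0,0,0],[0,0,-9.5,0,0,0]]]}}

```text
clock: 9.4
eef_pos: [380.9, 346.6, 171.2]
tool_rot: [-3.14, 0.001, 1.571]
force: [0.4, 0.6, -1.0]
width: 47.8
gripper_force: 61.8
```

Request:
{"api": "send_rows", "payload": {"rows": [[[-1.2,0.7,0,0,0,0],[-4.2,2.4,0,0,0,0],[-8,4.5,0,0,0,0],[-12.2,6.8,0,0,0,0],[-16.4,9.2,0,0,0,0],[-20.6,11.5,0,0,0,0],[-24.8,13.9,0,0,0,0],[-28.8,16.1,0,0,0,0],[-31.9,17.9,0,0,0,0],[-33.3,18.6,0,0,0,0]]]}}

```text
clock: 10.4
eef_pos: [568.8, 8.8, 170.2]
tool_rot: [3.14, 0.002, 1.565]
force: [-0.3, -0.3, -0.9]
width: 47.5
gripper_force: 61.9
```

Request:
{"api": "send_rows", "payload": {"rows": [[[0,0,0.5,0,0,0],[0,0,2,0,0,0],[0,0,4,0,0,0],[0,0,5.4,0,0,0],[0,0,6.1,0,0,0],[0,0,6.5,0,0,0],[0,0,6.5,0,0,0],[0,0,6.5,0,0,0],[0,0,6.5,0,0,0]]]}}

```text
clock: 11.3
eef_pos: [567.9, 14.1, 105.9]
tool_rot: [3.14, -0.0, 1.571]
force: [-0.6, 0.2, -0.7]
width: 47.3
gripper_force: 61.9
```

Request:
{"api": "send_rows", "payload": {"rows": [[[0,0,0.3,0,0,0],[0,0,0.45,0,0,0],[0,0,0.52,0,0,0],[0,0,0.52,0,0,0]]]}}

```text
clock: 11.7
eef_pos: [567.6, 14.0, 100.7]
tool_rot: [3.141, -0.0, 1.571]
force: [-1.3, 0.0, 5.4]
width: 47.7
gripper_force: 62.9
```

Request:
{"api": "send_rows", "payload": {"rows": [[[0,0,0,0,0,0],[0,0,0,0,0,0],[0,0,0,0,0,0],[0,0,0,0,0,0],[0,0,-1,0,0,0],[0,0,-4,0,0,0],[0,0,-8,0,0,0],[0,0,-12.5,0,0,0],[0,0,-12.5,0,0,0],[0,0,-12.5,0,0,0]]], "grip": 0}}

```text
clock: 12.7
eef_pos: [568.1, 14.1, 226.8]
tool_rot: [3.138, -0.0, 1.571]
force: [-0.3, -0.2, 0.6]
width: 85.3
gripper_force: 0.0
```

Run:
```python
from h import *
W=grab('wrist'); save(W,'w3.png'); s=state(); print(s['clock'],s['eef_pos'].round(1))
for a,c,b,m in blobs(W,(0,190,60),(4,255,255),(140,100,360,260),150): print('red',a,c,b,ray(W,b[0]+b[2]/2-.5,b[1]+b[3]/2-.5,44)[:2].round(1))
for a,c,b,m in blobs(W,(100,120,40),(125,255,255),None,100): print('blue',a,c,b,ray(W,b[0]+b[2]/2-.5,b[1]+b[3]/2-.5,24)[:2].round(1))
for a,c,b,m in blobs(W,(22,150,70),(35,255,255),None,300): print('jar',a,c,b,ray(W,b[0]+b[2]/2-.5,b[1]+b[3]/2-.5,50)[:2].round(1))
```

```text
12.75 [567.2  14.1 225.3]
red 334 [259.6 208.4] [228, 187, 56, 35] [568.5   5.5]
red 282 [257.9 205. ] [240, 195, 33, 18] [568.9   6. ]
jar 4466 [42.3 28.2] [0, 0, 84, 63] [419.4 135.4]
```

View pics/w3.png

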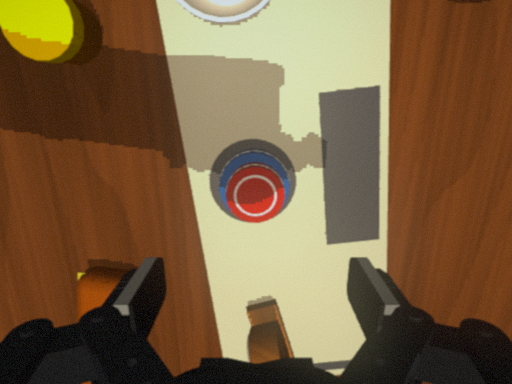

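The red tin, at (256,194), sits flat on the blue tin, whose visible span is about 218–293. I'll check its offset during the next look. Next is the jar.

Request:
{"api": "send_rows", "payload": {"rows": [[[0.8,-0.9,0,0,0,0],[3,-3.5,0,0,0,0],[5.8,-6.8,0,0,0,0],[8.6,-10,0,0,0,0],[11,-12.9,0.5,0,0,0],[12.7,-14.7,1.5,0,0,0],[13,-15.1,2.2,0,0,0],[13,-15.1,2.2,0,0,0],[13,-15.1,2.2,0,0,0],[13,-15.1,2.2,0,0,0]]]}}

```text
clock: 13.75
eef_pos: [417.6, 143.2, 203.1]
tool_rot: [3.141, 0.0, 1.569]
force: [-0.4, -0.4, 0.4]
width: 85.0
gripper_force: 0.0
```

Run:
```python
from h import *
W=grab('wrist'); s=state(); print(s['clock'],s['eef_pos'].round(1))
for a,c,b,m in blobs(W,(22,150,70),(35,255,255),None,300): print('jar',a,c,b,ray(W,b[0]+b[2]/2-.5,b[1]+b[3]/2-.5,50)[:2].round(1))
V=dict(W); T=W['T'].copy(); T[:3,3]+= np.array([567.2,14.1,225.3])-s['eef_pos']; V['T']=T
print('red',ray(V,256,195,44)[:2],'blue L/R',ray(V,218,185,24)[:2],ray(V,293,185,24)[:2],'blue top',ray(V,254,152,24)[:2],'disc top',ray(V,252,139,0)[:2])
```

```text
13.8 [417.5 143.2 203.1]
jar 2744 [163.9  89.7] [135, 60, 59, 60] [356.9 225.6]
jar 848 [412.9 131.6] [379, 113, 57, 35] [522.4 198.7]
jar 3786 [253.  204.2] [219, 170, 70, 69] [416.1 144.8]
red [567.63614183  13.83650714] blue L/R [533.93466181  16.88838869] [600.52401346  16.73174692] blue top [566.0083598   46.24586429] disc top [564.07882046  54.1387263 ]
```

Request:
{"api": "send_rows", "payload": {"rows": [[[0.1,0,2,0,0,0],[0.1,0,5.5,0,0,0],[0.1,0,8.5,0,0,0],[0.1,0,10.2,0,0,0],[0.1,0,10.5,0,0,0],[0.1,0,10.5,0,0,0],[0.1,0,10.5,0,0,0]]]}}

```text
clock: 14.5
eef_pos: [417.1, 144.5, 97.5]
tool_rot: [3.141, 0.001, 1.569]
force: [0.3, -0.2, 0.2]
width: 85.3
gripper_force: 0.0
```

Request:
{"api": "send_rows", "payload": {"rows": [[[0,0,0,0,0,0],[0,0,0,0,0,0],[0,0,0,0,0,0],[0,0,0,0,0,0],[0,0,0,0,0,0],[0,0,0,0,0,0]]], "grip": 255}}

```text
clock: 15.1
eef_pos: [416.7, 145.0, 98.8]
tool_rot: [3.141, -0.001, 1.57]
force: [-0.8, -0.5, 7.1]
width: 50.1
gripper_force: 61.0
```

Request:
{"api": "send_rows", "payload": {"rows": [[[0,0,0,0,0,0],[0,0,-1,0,0,0],[0,0,-3,0,0,0],[0,0,-5,0,0,0],[0,0,-7,0,0,0],[0,0,-7,0,0,0]]]}}

```text
clock: 15.7
eef_pos: [417.6, 145.2, 169.9]
tool_rot: [3.138, -0.001, 1.571]
force: [0.8, -0.0, -1.6]
width: 50.2
gripper_force: 62.5
```

Request:
{"api": "send_rows", "payload": {"rows": [[[-0.4,1.2,0,0,0,0],[-1.2,4,0,0,0,0],[-2.3,7.6,0,0,0,0],[-3.3,11,0,0,0,0],[-4,13.4,0,0,0,0],[-4.1,14,0,0,0,0],[-4.1,14,0,0,0,0],[-4.1,14,0,0,0,0]]]}}

```text
clock: 16.5
eef_pos: [555.0, 104.2, 167.0]
tool_rot: [-3.138, -0.0, 1.571]
force: [-1.6, 1.6, -2.1]
width: 49.9
gripper_force: 62.7
```

Request:
{"api": "send_rows", "payload": {"rows": [[[0,0,0.5,0,0,0],[0,0,2,0,0,0],[0,0,4,0,0,0],[0,0,5.6,0,0,0],[0,0,6.3,0,0,0],[0,0,6.7,0,0,0],[0,0,6.9,0,0,0],[0,0,6.9,0,0,0],[0,0,6.9,0,0,0]]]}}

```text
clock: 17.4
eef_pos: [556.9, 104.1, 99.5]
tool_rot: [3.14, -0.0, 1.571]
force: [-0.2, 0.1, -1.7]
width: 50.0
gripper_force: 63.0
```

Request:
{"api": "send_rows", "payload": {"rows": [[[0,0,0.12,0,0,0],[0,0,0.12,0,0,0]]]}}

```text
clock: 17.6
eef_pos: [557.0, 104.1, 98.9]
tool_rot: [3.14, -0.001, 1.571]
force: [-0.7, -0.6, 5.1]
width: 50.4
gripper_force: 63.7
```

Request:
{"api": "send_rows", "payload": {"rows": [[[0,0,0,0,0,0],[0,0,0,0,0,0],[0,0,0,0,0,0],[0,0,0,0,0,0],[0,0,-1,0,0,0],[0,0,-4,0,0,0],[0,0,-8,0,0,0],[0,0,-12,0,0,0],[0,0,-15,0,0,0],[0,0,-16,0,0,0]]], "grip": 0}}

```text
clock: 18.6
eef_pos: [557.9, 103.8, 261.7]
tool_rot: [3.136, -0.001, 1.571]
force: [-0.2, -0.1, 0.1]
width: 85.3
gripper_force: 0.0
```

Run:
```python
from h import *
W=grab('wrist'); s=state(); print(s['clock'],s['eef_pos'].round(1))
for a,c,b,m in blobs(W,(22,150,70),(35,255,255),None,300): print('jar',a,c,b,ray(W,b[0]+b[2]/2-.5,b[1]+b[3]/2-.5,50)[:2].round(1))
```

```text
18.65 [557.9 104.  261.5]
jar 1774 [18.1 43.7] [0, 16, 42, 53] [370.5 223.3]
jar 326 [248.7  78.6] [239, 68, 21, 30] [553.6 192.7]
jar 2357 [253.8 185.2] [227, 158, 55, 55] [557.5 103.9]
```

Request:
{"api": "send_rows", "payload": {"rows": [[[-1.5,0,0,0,0,0],[-5,-0.3,0,0,0,0],[-10,-0.6,0,0,0,0],[-15,-0.9,0,0,0,0],[-20,-1.2,0,0,0,0],[-25,-1.5,0,0,0,0],[-30,-1.8,0,0,0,0],[-35,-2.1,0,0,0,0],[-40,-2.4,0,0,0,0],[-45,-2.7,0,0,0,0]]]}}

```text
clock: 19.65
eef_pos: [527.3, -347.8, 255.6]
tool_rot: [-3.138, -0.002, 1.569]
force: [1.9, -0.2, 0.0]
width: 85.6
gripper_force: 0.0
```

Request:
{"api": "send_rows", "payload": {"rows": [[[-4,-0.2,0,0,0,0],[-6,-0.4,0,0,0,0],[-6.4,-0.4,0,0,0,0],[-6.4,-0.4,0,0,0,0],[-6.4,-0.4,0,0,0,0],[-6.4,-0.4,0,0,0,0]]]}}

```text
clock: 20.25
eef_pos: [526.3, -407.1, 257.3]
tool_rot: [-3.141, -0.002, 1.573]
force: [-0.8, -0.1, 0.2]
width: 85.2
gripper_force: 0.0
```

Run:
```python
from h import *
W=grab('wrist'); save(W,'w4.png'); s=state(); print(s['clock'],s['eef_pos'].round(1))
for a,c,b,m in blobs(W,(45,120,30),(80,255,255),None,100): print('green',a,c,b,ray(W,b[0]+b[2]/2-.5,b[1]+b[3]/2-.5,120)[:2].round(1))
```

```text
20.3 [ 526.3 -407.4  257.6]
green 346 [255.2 175.2] [236, 168, 39, 19] [ 525.7 -380.5]
green 1440 [254.9 218.8] [236, 195, 39, 48] [ 525.8 -410.5]
```

View pics/w4.png

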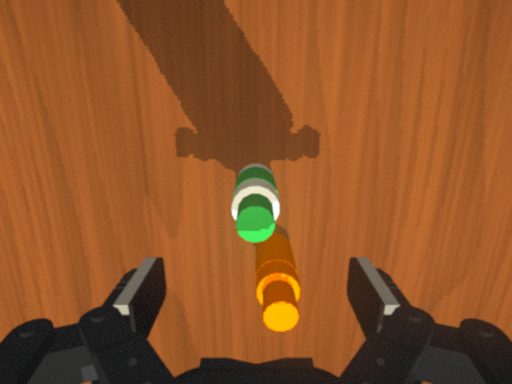

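The bottle's cap top is at (255,224) and its shoulder ring at (256,207), so it stands at about (526,-414). The orange look-alike is about 78 mm farther out at (281,315), clear of the gripper.

Request:
{"api": "send_rows", "payload": {"rows": [[[-0.4,0.1,1,0,0,0],[-0.4,0.1,4,0,0,0],[-0.4,0.1,7.5,0,0,0],[-0.4,0.1,10.5,0,0,0],[-0.4,0.1,12.5,0,0,0],[-0.4,0.1,13,0,0,0],[-0.4,0.1,13,0,0,0],[-0.4,0.1,13,0,0,0]]]}}

```text
clock: 21.1
eef_pos: [527.1, -413.8, 128.9]
tool_rot: [3.14, 0.001, 1.571]
force: [0.5, 0.2, 1.4]
width: 85.4
gripper_force: 0.0
```

Request:
{"api": "send_rows", "payload": {"rows": [[[0,0,0,0,0,0],[0,0,0,0,0,0],[0,0,0,0,0,0],[0,0,0,0,0,0],[0,0,0,0,0,0],[0,0,0,0,0,0],[0,0,0,0,0,0]]], "grip": 255}}

```text
clock: 21.8
eef_pos: [526.5, -413.5, 128.7]
tool_rot: [3.141, 0.0, 1.571]
force: [-1.8, 0.9, 6.0]
width: 38.5
gripper_force: 59.8
```

Request:
{"api": "send_rows", "payload": {"rows": [[[0,0,0,0,0,0],[0,0,-1,0,0,0],[0,0,-3.5,0,0,0],[0,0,-7,0,0,0],[0,0,-10.5,0,0,0],[0,0,-12,0,0,0],[0,0,-12,0,0,0]]]}}

```text
clock: 22.5
eef_pos: [527.3, -414.0, 250.2]
tool_rot: [3.138, 0.003, 1.571]
force: [0.2, -0.5, -1.7]
width: 38.7
gripper_force: 60.5
```

Request:
{"api": "send_rows", "payload": {"rows": [[[0.8,0.1,0,0,0,0],[2.8,0.4,0,0,0,0],[6,0.9,0,0,0,0],[10,1.5,0,0,0,0],[14,2,0,0,0,0],[18,2.6,0,0,0,0],[22,3.2,0,0,0,0],[26,3.8,0,0,0,0],[29.8,4.3,0,0,0,0],[32.5,4.7,0,0,0,0]]]}}

```text
clock: 23.5
eef_pos: [572.4, -83.5, 245.2]
tool_rot: [-3.137, -0.003, 1.574]
force: [-0.3, -1.0, -1.6]
width: 38.6
gripper_force: 60.4
```

Request:
{"api": "send_rows", "payload": {"rows": [[[1,0.1,0,0,0,0],[1.35,0.15,0,0,0,0],[1.35,0.15,1,0,0,0],[1.35,0.15,3.5,0,0,0],[1.35,0.15,6.5,0,0,0],[1.35,0.15,9,0,0,0],[1.35,0.15,10.6,0,0,0],[1.35,0.15,11.4,0,0,0],[1.35,0.15,11.8,0,0,0],[1.35,0.15,11.8,0,0,0]]]}}

```text
clock: 24.5
eef_pos: [574.9, -76.0, 129.8]
tool_rot: [-3.142, 0.001, 1.569]
force: [-0.1, 0.6, -2.6]
width: 38.5
gripper_force: 60.7
```

Request:
{"api": "send_rows", "payload": {"rows": [[[0,0,0,0,0,0],[0,0,0.1,0,0,0]]]}}

```text
clock: 24.7
eef_pos: [575.6, -74.9, 129.7]
tool_rot: [3.14, 0.0, 1.571]
force: [0.2, -0.9, -2.1]
width: 38.6
gripper_force: 60.7
```

Request:
{"api": "send_rows", "payload": {"rows": [[[0,0,0.13,0,0,0],[0,0,0.13,0,0,0],[0,0,0.13,0,0,0]]]}}

```text
clock: 25.0
eef_pos: [575.5, -74.8, 128.7]
tool_rot: [3.14, -0.0, 1.571]
force: [-1.3, 0.4, 4.4]
width: 38.6
gripper_force: 61.3
```

Request:
{"api": "send_rows", "payload": {"rows": [[[0,0,0,0,0,0],[0,0,0,0,0,0],[0,0,0,0,0,0],[0,0,0,0,0,0],[0,0,-1,0,0,0],[0,0,-4,0,0,0],[0,0,-8,0,0,0],[0,0,-11,0,0,0],[0,0,-12,0,0,0],[0,0,-12,0,0,0]]], "grip": 0}}

```text
clock: 26.0
eef_pos: [575.8, -74.9, 249.3]
tool_rot: [3.138, 0.0, 1.571]
force: [-0.2, -0.9, -0.8]
width: 85.4
gripper_force: 0.0
```

Run:
```python
from h import *
W=grab('wrist'); s=state(); print(s['clock'],s['eef_pos'].round(1))
for a,c,b,m in blobs(W,(45,120,30),(80,255,255),(150,150,350,270),60): print('green',a,c,b,ray(W,b[0]+b[2]/2-.5,b[1]+b[3]-1-b[2]/2,120)[:2].round(1))
```

```text
26.05 [575.  -74.5 247.7]
green 1170 [253.4 219.1] [234, 200, 39, 39] [574.4 -75.2]
```

Request:
{"api": "send_rows", "payload": {"rows": [[[1.5,-0.1,0,0,0,0],[5,-0.4,0,0,0,0],[10,-0.9,0,0,0,0],[15,-1.4,0,0,0,0],[20,-1.8,0,0,0,0],[25,-2.3,0,0,0,0],[30,-2.8,0,0,0,0],[35,-3.2,1,0,0,0],[40,-3.6,2,0,0,0],[44.5,-4.1,2.7,0,0,0]]]}}

```text
clock: 27.05
eef_pos: [531.7, 373.1, 217.9]
tool_rot: [-3.138, 0.001, 1.572]
force: [1.0, -0.5, 0.4]
width: 85.7
gripper_force: 0.0
```

Request:
{"api": "send_rows", "payload": {"rows": [[[3,-0.2,0,0,0,0],[3.9,-0.3,0,0,0,0],[3.9,-0.3,0,0,0,0],[3.9,-0.3,0,0,0,0],[3.9,-0.3,0,0,0,0],[3.9,-0.3,0,0,0,0]]]}}

```text
clock: 27.65
eef_pos: [531.8, 407.4, 220.9]
tool_rot: [3.141, 0.0, 1.568]
force: [-0.6, -0.0, 0.3]
width: 85.4
gripper_force: 0.0
```

Run:
```python
from h import *
W=grab('wrist'); save(W,'w5.png'); s=state(); print(s['clock'],s['eef_pos'].round(1),s['tool_rot'])
for a,c,b,m in blobs(W,(14,50,60),(32,220,255),(150,50,360,300),2000):
    ys,xs=np.nonzero(m); P=np.array([ray(W,x,y,42)[:2] for x,y in zip(xs,ys)],np.float32); print(a,c,b,cv2.minAreaRect(P))
```

```text
27.7 [531.7 407.8 220.9] [3.14137694e+00 2.20879134e-05 1.56830310e+00]
11268 [259.  198.1] [216, 105, 94, 195] ((537.3970336914062, 393.15875244140625), (171.6646728515625, 77.99010467529297), 89.89354705810547)
```

View pics/w5.png

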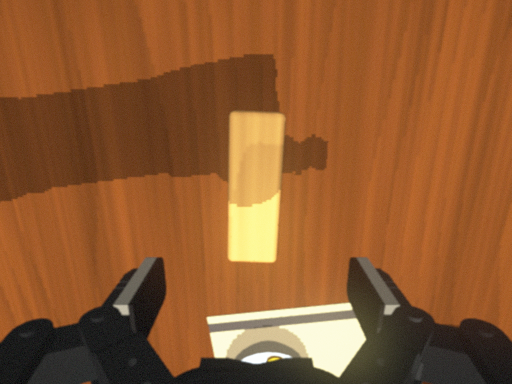

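The brush lies under the gripper, with its corners at about (229,112), (284,113), (277,262) and (228,262).

Run:
```python
from h import *
W=grab('wrist')
P=np.array([ray(W,u,v,42)[:2] for u,v in [(229,112),(284,113),(277,262),(228,262)]])
d=(P[0]+P[1]-P[2]-P[3])/2
print(P.round(1).tolist(),P.mean(0),np.linalg.norm(d),np.arctan2(d[1],d[0])-np.pi/2)
```

```text
[[511.6, 474.4], [553.4, 473.6], [550.4, 346.2], [507.1, 346.3]] [530.61430143 410.09281255] 127.80623610763375 -0.029632398994803077
```

Request:
{"api": "send_rows", "payload": {"rows": [[[0.15,0,1.5,0,0,0.03],[0.15,0,5,0,0,0.03],[0.15,0,9,0,0,0.03],[0.15,0,12,0,0,0.03],[0.15,0,13.2,0,0,0.03],[0.15,0,13.2,0,0,0.03],[0.15,0,13.2,0,0,0.03]]]}}

```text
clock: 28.45
eef_pos: [531.9, 410.8, 89.4]
tool_rot: [3.14, -0.001, 1.54]
force: [0.6, 1.5, -0.7]
width: 85.4
gripper_force: 0.0
```

Request:
{"api": "send_rows", "payload": {"rows": [[[0,0,0,0,0,0],[0,0,0,0,0,0],[0,0,0,0,0,0],[0,0,0,0,0,0],[0,0,0,0,0,0],[0,0,0,0,0,0],[0,0,0,0,0,0]]], "grip": 255}}

```text
clock: 29.15
eef_pos: [531.7, 411.2, 90.0]
tool_rot: [3.14, -0.002, 1.541]
force: [-0.5, -0.7, 5.8]
width: 43.1
gripper_force: 63.2
```

Request:
{"api": "send_rows", "payload": {"rows": [[[0,0,0,0,0,0],[0,0,-1,0,0,0],[0,0,-3.5,0,0,0],[0,0,-7,0,0,0],[0,0,-10,0,0,0],[0,0,-11,0,0,0],[0,0,-11,0,0,0]]]}}

```text
clock: 29.85
eef_pos: [531.6, 411.1, 200.1]
tool_rot: [3.14, -0.002, 1.541]
force: [-0.1, 0.3, -1.5]
width: 43.1
gripper_force: 62.3
```

Request:
{"api": "send_rows", "payload": {"rows": [[[-1,0.4,0,0,0,-0.01],[-3.5,1.3,0,0,0,-0.02],[-7.5,2.8,0,0,0,-0.03],[-12,4.4,0,0,0,-0.05],[-16.5,6.1,0,0,0,-0.06],[-21,7.7,0,0,0,-0.08],[-25.5,9.4,0,0,0,-0.09],[-30,11,0,0,0,-0.11],[-34.3,12.6,0,0,0,-0.12],[-37.2,13.7,0,0,0,-0.13]]]}}

```text
clock: 30.85
eef_pos: [656.2, 29.0, 196.7]
tool_rot: [-3.138, 0.003, 1.667]
force: [0.4, 0.7, -0.7]
width: 42.8
gripper_force: 62.3
```

Request:
{"api": "send_rows", "payload": {"rows": [[[-0.8,0.3,0,0,0,0],[-1.1,0.25,0,0,0,0],[-1.1,0.25,0,0,0,0],[-1.1,0.25,0,0,0,0]]]}}

```text
clock: 31.25
eef_pos: [659.7, 26.3, 197.6]
tool_rot: [-3.14, -0.002, 1.673]
force: [0.2, 0.2, -1.4]
width: 43.5
gripper_force: 62.2
```

Request:
{"api": "send_rows", "payload": {"rows": [[[-0.2,0.1,1,0,0,0],[-0.2,0.1,3.5,0,0,0],[-0.2,0.1,6.5,0,0,0],[-0.2,0.1,9,0,0,0],[-0.2,0.1,10.2,0,0,0],[-0.2,0.1,10.7,0,0,0],[-0.2,0.1,10.9,0,0,0],[-0.2,0.1,10.9,0,0,0],[-0.2,0.1,11.0,0,0,0]]]}}

```text
clock: 32.15
eef_pos: [662.6, 22.2, 89.9]
tool_rot: [3.139, 0.0, 1.671]
force: [-2.1, -0.6, 10.4]
width: 42.8
gripper_force: 63.7
```

Request:
{"api": "send_rows", "payload": {"rows": [[[0,0,0,0,0,0],[0,0,0.05,0,0,0]]]}}

```text
clock: 32.35
eef_pos: [662.6, 22.2, 89.9]
tool_rot: [3.139, -0.0, 1.671]
force: [-1.8, -0.3, 11.8]
width: 42.9
gripper_force: 63.8
```

In contact. Release, rise, and check everything.

Request:
{"api": "send_rows", "payload": {"rows": [[[0,0,0,0,0,0],[0,0,0,0,0,0],[0,0,0,0,0,0],[0,0,0,0,0,0],[0,0,-1,0,0,0],[0,0,-4,0,0,0],[0,0,-8,0,0,0],[0,0,-12,0,0,0],[0,0,-16,0,0,0],[0,0,-20,0,0,0]]], "grip": 0}}

```text
clock: 33.35
eef_pos: [661.4, 22.1, 290.4]
tool_rot: [3.141, 0.0, 1.67]
force: [0.8, 1.1, 0.1]
width: 85.3
gripper_force: 0.0
```

Request:
{"api": "send_rows", "payload": {"rows": [[[0,0,-2,0,0,0],[0,0,-2,0,0,0],[0,0,-2,0,0,0]]]}}

```text
clock: 33.65
eef_pos: [661.4, 22.3, 308.5]
tool_rot: [3.141, -0.0, 1.671]
force: [-0.2, 0.8, 0.4]
width: 85.2
gripper_force: 0.0
```

Run:
```python
from h import *
W=grab('wrist'); save(W,'w6.png'); save(grab('side'),'s6.png'); s=state(); print(s['clock'],s['eef_pos'].round(1),s['width'])
```

```text
33.75 [660.9  22.5 306.8] 85.33525317370501
```

View pics/w6.png

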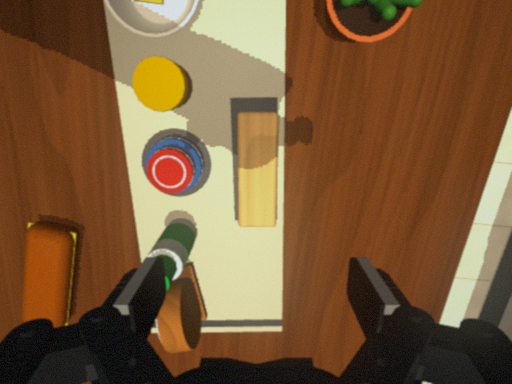

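View pics/s6.png

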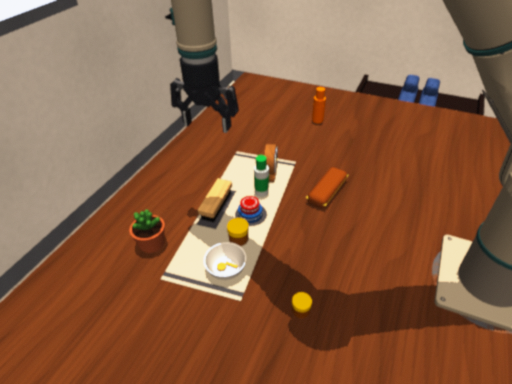

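The wrist view shows the brush on the stripe, with corners at about (239,112), (277,112), (276,226) and (238,226). The tins are stacked at (171,168), the jar is at (161,83) and the bottle stands by the clock. In the side view the case and plant have not moved.

Run:
```python
from h import *
W=grab('wrist')
P=np.array([ray(W,u,v,42)[:2] for u,v in [(239,112),(277,112),(276,226),(238,226)]]); d=(P[0]+P[1]-P[2]-P[3])/2
Q=np.array([ray(W,u,v,0)[:2] for u,v in [(231,98),(277,98)]])
print(P.mean(0),np.linalg.norm(d),np.arctan2(d[1],d[0])-np.pi/2, 'stripe +y end mid',Q.mean(0),'-> centre',Q.mean(0)-75*np.array([-.1,.995]))
```

```text
[662.12638961  21.87415688] 126.08964073055361 0.09296243130124604 stripe +y end mid [650.58071721  97.37950309] -> centre [658.08071721  22.75450309]
```

```bash
python3 -c "from cell import ctrl; print(ctrl.finish_job())"
```

```text
the job is handed in; nothing more can be done
None
```

The shoe-care kit is set out and the job was handed in at about 34 s of the 125 s limit; by my camera measurements each piece is within about 5 mm of its target, but the hand-in returned no verdict.

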